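Slide the battery box home in its charging dock

TASK

The tall orange battery box of the field sampler is too heavy and top-heavy to be carried: with the fingertips, push it low, at its black kick foot, so that it slides along the bench, upright, into the charging dock until it sits fully home and square against the blue stop, between the yellow lines; do not lift it, tip it or use its carrying handle. Then press the green button on the dock fully down to start the charge, and let go. Leave everything else on the bench where it stands.

Things in the scene. Friction and masses are not known exactly. Their poses are not given: they have to be found in the camera images.
- battery_box: loose upright orange box, 80 (x) x 120 (y) x 200 mm tall, 0.75 to 1 kg, with a black kick foot, 120 wide and 30 mm tall, proud of its -x face by 36 mm (pushing face at x = -76 mm). Origin: under the middle of the 80 x 120 body, z up, x towards the stop (brass contacts on +x face). It starts 65 to 100 mm short of home, up to 14 mm off centre and 0.2 rad askew. Pushed below 50 mm it slides; from half height up it tips
- carry_handle: black bar handle fixed on top of the battery box, 92 mm long along the box's y, 12 mm thick, rising 34 mm above the top. Origin: on the box's top at its middle (200 mm above the box's origin). Not to be used
- dock: charging dock fixed to the bench, z up. Origin: on the bench, middle of the robot-facing face of its blue stop (208 wide, 20 thick, 60 mm tall); x points away from the robot, out of the stop's back. The bay on the -x side is bare bench painted green, 130 mm long, between two flat painted yellow lines whose inner edges lie at y = +-92 mm: nothing guides the box sideways
- bay (a point): point on the bench in the dock where the battery box's origin lies when the box is fully home: x = -40 mm, y = 0 of the dock, same axes. The pushing face of the kick foot then stands at x = -116 mm of the dock
- charge (a joint): travel of the green spring button in m: 0 up, 0.006 fully down; needs about 5 N, pressed straight down, springs back
- charge_top (a point): middle of the top of the green button (28 mm across), on a grey post 50 x 50 x 45 mm tall at the dock's +y side; the button lies at x = -28, y = +155 mm of the dock
- rack_a: white foam rack with clear tubes, two with blue caps, 70 x 120 x 118 mm tall, loose, beside the dock's -y side; origin under its centre. Leave alone
- rack_b: a second white foam rack with tubes, 70 x 120 x 118 mm tall, loose, far left on the bench; origin under its centre. Leave alone
- cup_a: clear empty cup, 72 mm across and 100 mm tall, loose, left of the box's way; origin under its centre. Leave alone
- cup_b: another clear cup, 72 mm across and 100 mm tall, loose, far left; origin under its centre. Leave alone
- tip_box: purple and grey pipette-tip box 90 x 120 x 57 mm, loose, far right on the bench; origin under its centre. Leave alone
- jar: glass jar with blue lid, 70 mm across, 85 mm tall, loose, behind the dock; origin under its centre. Leave alone
- marker: orange marker pen 130 x 13 x 13 mm lying behind the dock; origin under its centre. Leave alone
There are look-alikes about, which are no part of the job. There is more than one size of the battery_box; the one meant has the size given above.

How it is judged:
By the outcome, as a careful person would: the job done as asked, in the order asked, and still so for the second after the job is handed in, with the robot touching nothing.
It also fails if it takes over 51 s, if anything falls off the work surface, if the arm or the gripper's body presses on something with over 40 N, if the wrist force passes 120 N, or if a joint passes its speed limit or range.

ROBOT

A 6-joint arm with a two-finger parallel gripper is mounted at the origin on the work surface. World frame = base frame: x ahead of the robot, y to its left, z up, the work surface at z = 0. Lengths are in m, angles in rad, forces in N, time in s.
With the tool pointing down it reaches from about 0.35 to 0.975 m from the base axis. Payload 4.9 kg.
Tool frame: the origin (TCP) lies at the very end of the fingers, on their centre line; the grasp point (between the pads) lies 19 mm behind it; y points along the fingers, z is the direction in which the jaws open and shut, and the axes are right-handed (so a half turn about y gives the same grasp; the last joint's range is limited). The gripper opens to 85 mm and grips with 20 to 120 N. Pads are 22 mm wide; open, the fingers measure 114 mm over their backs; the gripper's body (76 mm by 85 mm) begins 54 mm behind the grasp point. The pads swing forward as they close: fully open they stand 13 mm farther back than shut.
Start: joints at [1.024, 0.053, 1.613, -0, 1.476, -0.119], TCP at [0.259, 0.569, 0.231] pointing down, gripper open.
Joint ranges: [-3.01, 3.01], [-1.01, 2.22], [0.06, 2.58], [-1.02, 4.17], [0.09, 2.62], [-3.14, 3.14]. Speed limits (rad/s): [2.57, 2.57, 3.14, 3.14, 3.14, 3.14].

INTERFACE

Orientations are given as a rotation vector (axis times angle).
In Python, from station import monitor, viewer, ticket gives the robot as it stands.
- The arm moves only by the tool servo_tool, never from a script. Its argument "commands" is one flat list of numbers, 7 for each row, row after row: the turn, a rotation vector about the tool's x, y, z in rad, then the shift along the tool's x, y, z in cm, then the opening, from 0 (shut) to 1 (fully open). In form: [rx, ry, rz, dx, dy, dz, claw, rx, ry, rz, dx, dy, dz, claw, ...]. A call has 1 to 20 rows; each row shifts and turns the pose as measured when the row begins, along the tool's axes as they then stand; what a row does not reach is not made up. A row lasts 1/10 s, in which the tool goes at most 50 mm and 8.59 degrees, less where a joint would pass 70% of its speed; a pose out of reach is approached as far as the arm can. A call is refused whole if a number of a shift passes 5 or a number of a turn 0.15, either way. A call with a gripper value outside its range is refused whole. The fingers move at their own pace and stop on an object; "grip_force" is the grip in N (left out, the last holds). Time passes only in rows, so rows that do not move let the fingers close. It gives the time, the measured TCP pose, the force and the opening at its end, in the units of the state.
- monitor.get_obs(): the state, without advancing time (a new reading comes with each control period).
- viewer.get_image(name): name is "side" or "top"; returns a dict with "frame" (480x640x3 uint8, red, green, blue), "depth" (480x640 float32, m along the optical axis (not along the pixel's ray), 0 where there is no reading), "camera_matrix" (3x3 intrinsics, pixels), "dist_coeffs" ([k1, k2, p1, p2, k3] as OpenCV has them; the pictures are not rectified), "cam_to_world" (4x4, takes a point from camera to world coordinates). Camera axes: x right, y down, z forward; pixel columns grow to the right and rows downward; lengths in m; the calibration is good to about 2 mm. A picture is of the moment at which its call begins.
- ticket.finish_job(): hands the job in, once; it reports no verdict.
The state is a dict: "t": time; "q": joint angles; "dq": joint speeds; "effort": joint torques, N m; "tool_pos": TCP position; "tool_rot": TCP orientation; "contact_force": force on the tool from outside, world axes, zero at the start; "wrist_torque": the same for the moment, N m; "opening": finger opening in m.
Only numpy, scipy, OpenCV 4.12 (cv2) and the standard library are available. Lean on these libraries where they do the work, as an engineer would, in place of code of your own. Each camera call takes 0.05 s, during which the arm holds its last target.

## Working session

There is one attempt and no reset: what is moved stays moved. The work goes in short steps, Python scripts to look and compute and a tool call to move; the robot and the scene stay as the last step left them, time stands still between calls to the robot, and variables do not carry over. Pictures are saved under pics/ and viewed, and the job is handed in when it is done.

Besides the shell and the picture viewer there is one more tool, called after "Request:" as name(argument=value, ...) on one line, values as JSON. servo_tool: Moves the arm, as the interface text tells. Its arguments: {"type":"object","properties":{"commands":{"type":"array","items":{"type":"number"}},"grip_force":{"type":"number"}},"required":["commands"]}

```bash
ls; mkdir -p pics
cat > h.py <<'E'
import numpy as np, cv2
from station import monitor, viewer, ticket
from scipy.spatial.transform import Rotation as R
def shot(name,fn):
    d=viewer.get_image(name); cv2.imwrite(f'pics/{fn}.png',d['frame'][:,:,::-1]); np.savez(f'pics/{fn}.npz',**d); return d
def pts(d):
    K=np.array(d['camera_matrix']);D=np.array(d['dist_coeffs'],float);T=np.array(d['cam_to_world']);z=d['depth']
    h,w=z.shape;u,v=np.meshgrid(np.arange(w),np.arange(h))
    n=cv2.undistortPoints(np.stack([u,v],-1).reshape(-1,1,2).astype(float),K,D).reshape(h,w,2)
    P=np.dstack([n*z[...,None],z]); W=P@T[:3,:3].T+T[:3,3]; W[z<=0]=np.nan; return W
E
python3 - <<'E'
from h import *
print(monitor.get_obs())
for n in('side','top'):
    d=shot(n,n+'0'); print(n,d['cam_to_world'],d['camera_matrix'],d['dist_coeffs'])
E
```

```text
pics
{'t': 0.0, 'q': array([ 1.02400498e+00,  5.33664834e-02,  1.61429695e+00, -2.52827093e-05,
        1.47601078e+00, -1.18988762e-01]), 'dq': array([-3.24899767e-05, -1.46769280e-03, -5.74766056e-04, -1.43979995e-03,
        7.21529605e-04,  9.42024793e-04]), 'effort': array([ 1.99218761e-03, -3.93693030e+01, -3.70174062e+01, -7.50699019e-05,
        7.33627821e-03,  9.24059634e-06]), 'tool_pos': array([0.25896597, 0.56813444, 0.2300553 ]), 'tool_rot': array([-1.54661133,  0.33613942, -0.33510157]), 'contact_force': array([ 0.27526735, -1.35240478, -0.38810663]), 'wrist_torque': array([0.0088761 , 0.00241116, 0.03021419]), 'opening': 0.08568159081594061}
side [[ 0.99293326 -0.08334007  0.08448648  0.41884932]
 [-0.11845273 -0.7394563   0.66270154 -0.90290631]
 [ 0.00724447 -0.66802606 -0.74410262  1.17167131]
 [ 0.          0.          0.          1.        ]] [[569.30052475   0.         329.56550865]
 [  0.         569.30052475 237.44083262]
 [  0.           0.           1.        ]] [-0.12121095  0.          0.          0.          0.        ]
top [[ 1.62202884e-02 -9.85095525e-01  1.71241666e-01  3.33916667e-01]
 [-9.99787239e-01 -1.81620070e-02 -9.77842915e-03 -5.23392772e-04]
 [ 1.27427791e-02 -1.71046624e-01 -9.85180529e-01  1.36121575e+00]
 [ 0.00000000e+00  0.00000000e+00  0.00000000e+00  1.00000000e+00]] [[484.58428735   0.         312.87022332]
 [  0.         484.58428735 229.69237103]
 [  0.           0.           1.        ]] [-0.08776532  0.          0.          0.          0.        ]
```

View pics/side0.png

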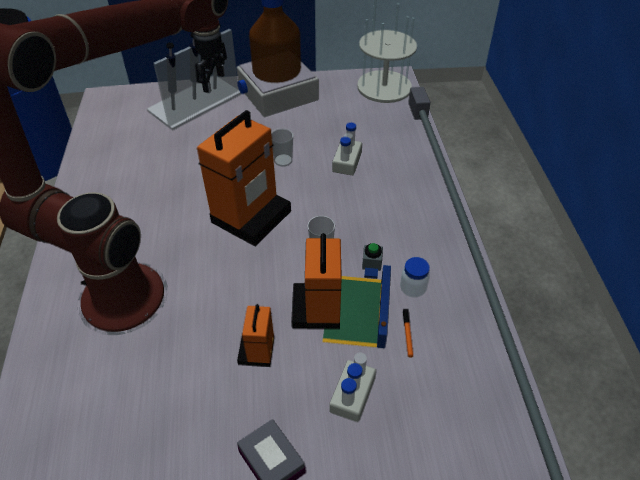

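View pics/top0.png

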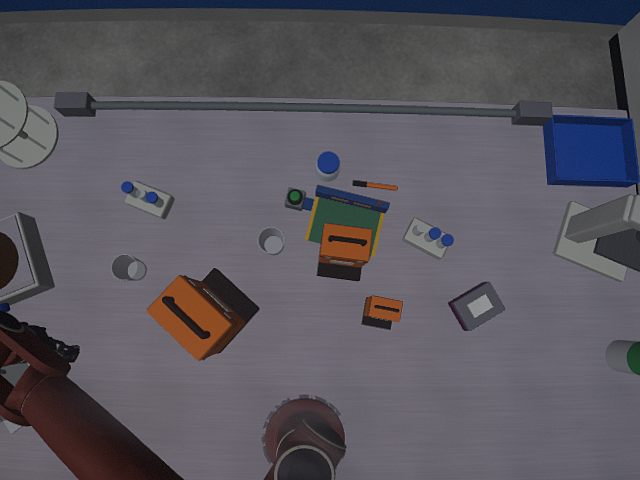

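The side view shows three orange boxes. The middle one, at side (322,285) and top (347,245), stands before the green bay. The blue stop is at top (352,198) and the green button at top (295,197). I'll measure these next.

Run:
```python
from h import *
for n in('side0','top0'):
    d=dict(np.load(f'pics/{n}.npz')); W=pts(d); hsv=cv2.cvtColor(d['frame'],cv2.COLOR_RGB2HSV)
    ws=(W[...,0]>0.35)&(W[...,0]<0.85)&(abs(W[...,1])<0.3)
    H,S,V=[hsv[...,i].astype(int) for i in range(3)]
    def rep(nm,m,rect=True):
        m=m&ws; c,l,st,ce=cv2.connectedComponentsWithStats(m.astype(np.uint8))
        for i in range(1,c):
            if st[i,4]<40: continue
            P=W[l==i]; r=cv2.minAreaRect((P[:,:2]*1000).astype(np.float32))
            print(n,nm,st[i],'med',np.median(P,0).round(4),'rect',np.round(r[0],1),np.round(r[1],1),round(r[2],1))
    z=W[...,2]
    rep('orange top',(H<15)&(S>150)&(z>0.19)&(z<.21))
    rep('handle',(z>0.222)&(z<.245)&(V<70))
    rep('foot',(z>0.022)&(z<.036)&(V<70)&(S<120))
    rep('stop top',(H>100)&(H<125)&(S>140)&(z>0.052)&(z<.066))
    rep('stop any',(H>100)&(H<125)&(S>140)&(z>0.005)&(z<.066))
    rep('green',(H>60)&(H<95)&(S>80)&(z<.02))
    rep('button',(H>45)&(H<85)&(S>100)&(z>.03))
    rep('post',(z>.037)&(z<.05))
    rep('yellow',(H>18)&(H<35)&(S>120)&(z<.02))
    rep('all tall',(z>0.08))
```

```text
side0 orange top [249 150  24  24 133] med [0.3752 0.2425 0.1988] rect [381.9 249.8] [98.8  7.6] 49.3
side0 orange top [ 305  238   36   44 1329] med [ 0.5043 -0.1022  0.1981] rect [506.8 -92.2] [128.4  78.2] 82.5
side0 handle [248 138  25  26 181] med [0.38   0.2478 0.2331] rect [382.9 249.7] [104.   10.9] 48.6
side0 handle [320 233   6  34 172] med [ 0.5069 -0.1024  0.2307] rect [506.5 -95.6] [91.7 10.8] 83.5
side0 foot [259 214  22  23  60] med [0.3887 0.1819 0.029 ] rect [389.  182.4] [95.   8.8] 47.7
side0 foot [363 260  19   6  67] med [0.6493 0.0146 0.0298] rect [647.6  14.8] [ 8.7 47.5] 78.8
side0 foot [291 283  16  42 520] med [ 0.4474 -0.0938  0.0282] rect [448.5 -87.9] [123.5  36. ] 84.4
side0 stop top [379 265  12  72 520] med [ 0.6531 -0.1245  0.0578] rect [ 653.1 -122.3] [207.3  18.9] 76.8
side0 stop any [377 265  14  82 618] med [ 0.6487 -0.141   0.0572] rect [ 653.1 -122.4] [207.4  18.9] 76.8
side0 stop any [365 268  13  10  99] med [ 6.44e-01 -5.00e-04  8.60e-03] rect [643.8   0.7] [30.7 31.5] 79.6
side0 green [ 323  280   58   63 2456] med [ 0.5931 -0.1153 -0.0015] 
[... 2902 characters left out ...]
3  44 156] med [ 0.5608 -0.1973  0.001 ] rect [ 561.2 -197.7] [ 10.6 129.3] 77.2
top0 all tall [317 151  22  22 375] med [ 0.7465 -0.0512  0.0854] rect [747.3 -50.3] [61.8 57.9] 1.1
top0 all tall [ 319  223   53   43 1869] med [ 0.5012 -0.0906  0.2   ] rect [508.4 -92.8] [120.6  81.9] 83.2
top0 all tall [415 222   7  12  59] med [ 0.5627 -0.2941  0.1033] rect [ 565.1 -293.4] [12.5 26.9] 89.5
top0 all tall [257 227  27  27 157] med [0.5362 0.1057 0.0979] rect [524.5  99.3] [68.5 68.7] 1.5
top0 all tall [ 166  275   60   31 1059] med [0.3735 0.2646 0.2769] rect [382.6 254.3] [91.4 65.1] 90.0
top0 all tall [368 296  35  13 367] med [ 0.3631 -0.1906  0.1322] rect [ 363.2 -200.3] [82.  31.7] 85.9
```

The target is confirmed: its top is 120×80 mm at z=0.20. In the dock frame it is about 98 mm short, −6 mm off centre and +6.7° askew. Next is the approach: raise over the larger box, then swing round behind the foot.

```bash
cat >> h.py <<'E'
DY=np.deg2rad(-13.1); DO=np.array([.6438,-.1192])
def dock2w(x,y): c,s=np.cos(DY),np.sin(DY); return DO+np.array([c*x-s*y,s*x+c*y])
def w2dock(p): c,s=np.cos(DY),np.sin(DY); d=np.array(p)[:2]-DO; return np.array([c*d[0]+s*d[1],-s*d[0]+c*d[1]])
def toolR(yaw,tilt,sgn=1):
    # tool z along horizontal jaw axis (box y), y down; tilt>0 leans body back (away from +x)
    z=sgn*np.array([-np.sin(yaw),np.cos(yaw),0]); f=np.array([np.cos(yaw),np.sin(yaw),0])
    y=np.array([0,0,-1])*np.cos(tilt)+f*np.sin(tilt); x=np.cross(y,z)
    return np.column_stack([x,y,z])
def delta(p,Rt,o=None):
    o=o or monitor.get_obs(); R0=R.from_rotvec(o['tool_rot']).as_matrix()
    print('t',round(o['t'],2),'tcp',o['tool_pos'].round(4),'F',o['contact_force'].round(1),'q',o['q'].round(2))
    rv=R.from_matrix(R0.T@Rt).as_rotvec(); sh=R0.T@(np.array(p)-o['tool_pos'])*100
    print('turn',rv.round(3),'shift cm',sh.round(2)); return rv,sh
E
python3 - <<'E'
from h import *
o=monitor.get_obs(); print(R.from_rotvec(o['tool_rot']).as_matrix().round(3))
for s in(1,-1): delta([.40,-.08,.40],toolR(np.deg2rad(-6.4),0.0,s))
E
```

```text
[[ 0.91  -0.001  0.415]
 [-0.415 -0.002  0.91 ]
 [-0.    -1.    -0.002]]
t 0.1 tcp [0.259  0.5682 0.2302] F [ 0.4 -0.6  0.5] q [ 1.02  0.05  1.61  0.    1.48 -0.12]
turn [ 0.002 -0.316 -0.001] shift cm [ 39.72 -16.89 -53.16]
t 0.1 tcp [0.259  0.5682 0.2302] F [ 0.4 -0.6  0.5] q [ 1.02  0.05  1.61  0.    1.48 -0.12]
turn [1.000e-03 2.825e+00 3.000e-03] shift cm [ 39.72 -16.89 -53.16]
```

Run:
```python
from h import *
for n in('side0','top0'):
    W=pts(dict(np.load(f'pics/{n}.npz'))); m=(abs(W[...,0]-.38)<.1)&(abs(W[...,1]-.24)<.1)
    print(n,np.nanmax(W[...,2][m]))
```

```text
side0 0.32685839921212656
top0 0.3318871434145281
```

Request:
servo_tool(commands=[0,0,0,0,-4.5,0,1,0,-0.1,0,0,-4.5,0,1,0,-0.1,0,0,-4.5,0,1,0,-0.1,0,0,-4.5,0,1,0,0,0,0,0,0,1])

```text
t: 0.6
tool_pos: [0.2581, 0.5667, 0.409]
tool_rot: [-1.583, 0.097, -0.085]
contact_force: [-0.3, 0.3, 1.2]
opening: 0.0853
```

Request:
servo_tool(commands=[0,0,0,2,0,-4.5,1,0,0,0,2,0,-4.5,1,0,0,0,2,0,-4.5,1,0,0,0,2,0,-4.5,1,0,0,0,1.5,0,-4.5,1,0,0,0,1.5,0,-4.5,1,0,0,0,1.5,0,-4.5,1])

```text
t: 1.3
tool_pos: [0.3468, 0.2335, 0.4058]
tool_rot: [-1.589, 0.094, -0.075]
contact_force: [1.5, -0.2, -0.0]
opening: 0.0852
```

Run:
```python
from h import *
delta([.39,-.08,.40],toolR(np.deg2rad(-6.4),0.0))
delta([.39,-.08,.40],toolR(np.deg2rad(-6.4),0.2))
```

```text
t 1.3 tcp [0.3468 0.2335 0.4058] F [ 1.5 -0.2 -0. ] q [ 0.42 -0.48  1.78 -0.01  1.86 -1.04]
turn [ 0.02   0.004 -0.011] shift cm [  7.68   1.11 -30.69]
t 1.3 tcp [0.3468 0.2335 0.4058] F [ 1.5 -0.2 -0. ] q [ 0.42 -0.48  1.78 -0.01  1.86 -1.04]
turn [ 0.02   0.006 -0.211] shift cm [  7.68   1.11 -30.69]
```

Request:
servo_tool(commands=[0,0,0,1.2,0,-4.6,1,0,0,0,1.2,0,-4.6,1,0,0,0,1.2,0,-4.6,1,0,0,0,1.1,0,-4.6,1,0,0,0,1,0,-4.6,1,0,0,0,1,0,-4.5,1,0,0,0,1,0,-3.3,1,0,0,-0.07,0,2,0,1,0,0,-0.07,0,2,0,1,0,0,-0.07,0,0,0,1,0,0,0,0,0,0,1])

```text
t: 2.4
tool_pos: [0.3881, -0.1009, 0.3585]
tool_rot: [-1.594, -0.057, -0.25]
contact_force: [1.5, 0.2, 0.4]
opening: 0.0854
```

Run:
```python
from h import *
delta([.39,-.08,.10],toolR(np.deg2rad(-6.4),0.2))
```

```text
t 2.4 tcp [ 0.3881 -0.1009  0.3585] F [1.5 0.2 0.4] q [-0.48 -0.7   2.    0.05  1.65 -1.92]
turn [ 0.021 -0.009 -0.004] shift cm [-5.1  25.3   2.58]
```

Request:
servo_tool(commands=[0.02,0,0,-0.8,4,0.5,1,0,0,0,-0.8,4,0.5,1,0,0,0,-0.8,4,0.5,1,0,0,0,-0.8,4,0.5,1,0,0,0,-0.8,4,0.4,1,0,0,0,-0.8,4,0.2,1,0,0,0,0,0,0,1])

```text
t: 3.1
tool_pos: [0.3907, -0.0744, 0.1063]
tool_rot: [-1.576, -0.055, -0.245]
contact_force: [-0.8, -0.2, -0.3]
opening: 0.0851
```

Run:
```python
from h import *
delta([.39,-.08,.02],toolR(np.deg2rad(-6.4),0.2))
shot('side','side1')
```

```text
t 3.1 tcp [ 0.3907 -0.0744  0.1063] F [-0.8 -0.2 -0.3] q [-0.42 -0.61  2.37  0.06  1.2  -1.88]
turn [ 0.002 -0.009 -0.009] shift cm [-1.64  8.47 -0.56]
```

View pics/side1.png

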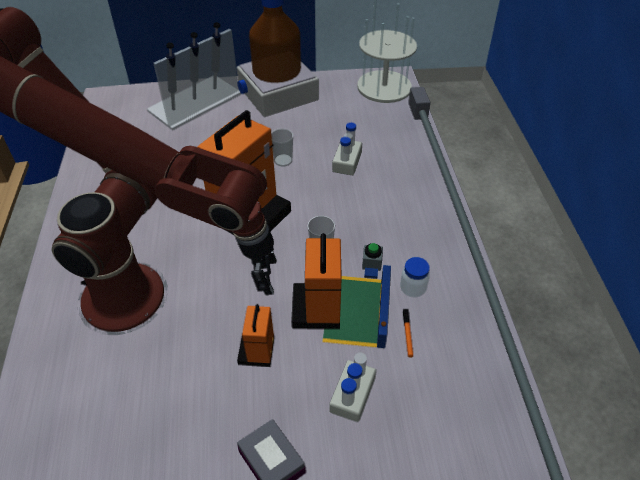

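The gripper at side (262,275) stands behind the black foot. Before going lower, I'll check how close the arm is to the large box.

Run:
```python
from h import *
shot('top','top1')
C=[];B=[]
for n in('side','top'):
    d0=dict(np.load(f'pics/{n}0.npz'));d1=dict(np.load(f'pics/{n}1.npz'))
    W0=pts(d0);W=pts(d1); ch=(abs(d0['depth']-d1['depth'])>.02)&(d1['depth']<d0['depth']-.02)
    P=W[ch]; P=P[(P[:,0]>0.2)&(P[:,0]<.6)&(P[:,1]>-.3)&(P[:,1]<.4)&(P[:,2]<.5)]
    C.append(P)
    Q=W0.reshape(-1,3); Q=Q[(Q[:,2]>.02)&(abs(Q[:,0]-.38)<.13)&(abs(Q[:,1]-.24)<.12)]; B.append(Q)
C=np.vstack(C);B=np.vstack(B)
from scipy.spatial import cKDTree
dd,i=cKDTree(B).query(C); k=np.argsort(dd)[:5]; print(len(C),dd[k],C[k],B[i[k]])
```

```text
13544 [0.16915316 0.17099151 0.17166091 0.17218863 0.17247821] [[0.26498353 0.02757699 0.36737668]
 [0.28283871 0.01995449 0.36578221]
 [0.28680693 0.01803673 0.36498917]
 [0.26925807 0.02553861 0.37182406]
 [0.24963846 0.03303313 0.37351073]] [[0.3080742  0.16363387 0.27657738]
 [0.3080742  0.16363387 0.27657738]
 [0.3080742  0.16363387 0.27657738]
 [0.3080742  0.16363387 0.27657738]
 [0.3015047  0.16694147 0.27797443]]
```

View pics/top1.png

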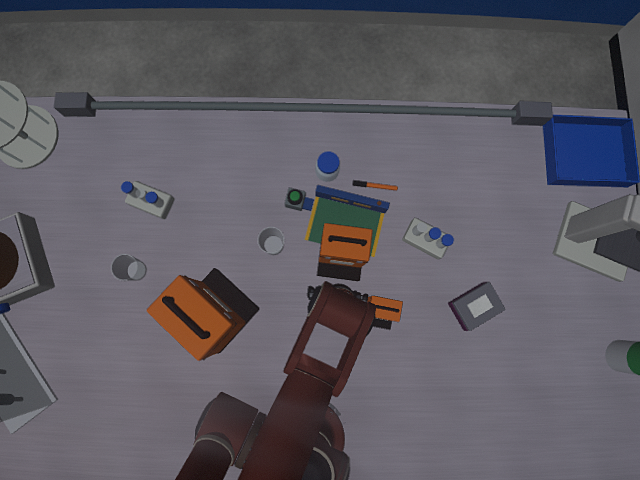

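Run:
```python
from h import *
from scipy.spatial import cKDTree
C=[];B=[]
for n in('side','top'):
    d0=dict(np.load(f'pics/{n}0.npz'));d1=dict(np.load(f'pics/{n}1.npz'))
    W0=pts(d0);W=pts(d1); ch=(d1['depth']<d0['depth']-.02)
    P=W[ch]; C.append(P[(P[:,0]>0.2)&(P[:,0]<.6)&(P[:,1]>-.3)&(P[:,1]<.4)&(P[:,2]<.6)])
    Q=W0.reshape(-1,3); B.append(Q[(Q[:,2]>.015)&(abs(Q[:,0]-.35)<.07)&(abs(Q[:,1]+.2)<.06)])
C=np.vstack(C);B=np.vstack(B)
dd,i=cKDTree(B).query(C); k=np.argsort(dd)[:3]; print(dd[k],C[k],B[i[k]],B.max(0),B.min(0))
m=C[:,1]<-.14
for a in np.arange(.22,.42,.02):
    s=C[m&(abs(C[:,0]-a)<.01)]
    if len(s): print(a.round(2),s.min(0).round(3),s.max(0).round(3))
```

```text
[0.0266227  0.02701188 0.02768484] [[ 0.36279066 -0.14720086  0.16644126]
 [ 0.36046251 -0.14508447  0.16394722]
 [ 0.35813535 -0.14311815  0.16165416]] [[ 0.35742076 -0.17141949  0.1567774 ]
 [ 0.35499539 -0.16939059  0.15350859]
 [ 0.35499539 -0.16939059  0.15350859]] [ 0.38168306 -0.15198162  0.15966051] [ 0.29348551 -0.24452718  0.01501296]
0.36 [ 0.35  -0.149  0.162] [ 0.37  -0.14   0.221]
0.38 [ 0.37  -0.15   0.165] [ 0.386 -0.14   0.228]
```

The gripper knuckles are close to the small look-alike box, with about 27 mm free now and less once lower. I'll part-close to half opening, staying left while I go down.

Request:
servo_tool(commands=[0,0,0.02,0.5,0,0.4,0.5,0,0,0.02,0.5,0,0.4,0.5,0,0,0,0,0,0,0.5,0,0,0,0,0,0,0.5])

```text
t: 3.6
tool_pos: [0.4131, -0.0727, 0.129]
tool_rot: [-1.584, -0.046, -0.236]
contact_force: [-0.5, -0.3, 0.2]
opening: 0.0426
```

Run:
```python
from h import *
delta([.40,-.072,.012],toolR(np.deg2rad(-6.4),0.16))
```

```text
t 3.6 tcp [ 0.4131 -0.0727  0.129 ] F [-0.5 -0.3  0.2] q [-0.38 -0.55  2.29  0.04  1.23 -1.84]
turn [ 0.011 -0.008  0.019] shift cm [-3.380e+00  1.128e+01  1.000e-02]
```

Request:
servo_tool(commands=[0.01,0,0.01,-0.7,2.3,0,0.5,0,0,0.01,-0.7,2.3,0,0.5,0,0,0,-0.7,2.3,0,0.5,0,0,0,-0.5,1.5,0,0.5,0,0,0,-0.2,1,0,0.5,0,0,0,0,0,0,0.5])

```text
t: 4.2
tool_pos: [0.4085, -0.076, 0.0404]
tool_rot: [-1.58, -0.046, -0.236]
contact_force: [-0.3, 0.3, -0.5]
opening: 0.0429
```

Run:
```python
from h import *
delta([.405,-.082,.010],toolR(np.deg2rad(-6.4),0.16))
shot('side','side2')
```

```text
t 4.2 tcp [ 0.4085 -0.076   0.0404] F [-0.3  0.3 -0.5] q [-0.39 -0.42  2.37  0.05  1.02 -1.87]
turn [ 0.007 -0.009  0.02 ] shift cm [-0.81  2.95 -0.62]
```

View pics/side2.png

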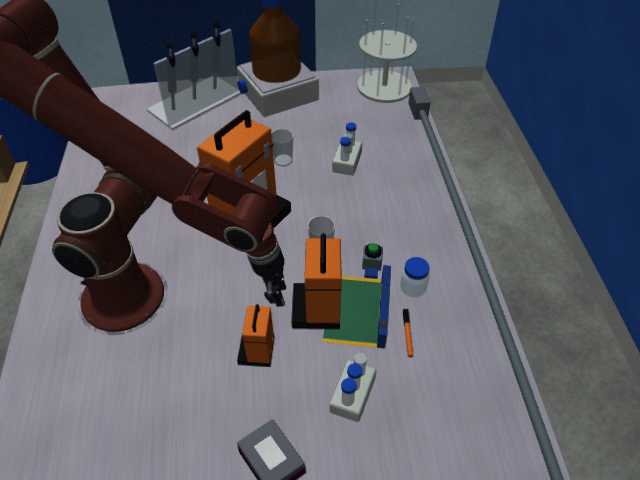

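The fingertips at (275,295) are just behind the foot and clear of both boxes. I'll go down the last bit.

Request:
servo_tool(commands=[0,0,0.01,-0.4,1.2,-0.3,0.5,0,0,0,-0.4,1,-0.3,0.5,0,0,0,-0.1,0.7,-0.2,0.5,0,0,0,0,0,0,0.5])

```text
t: 4.65
tool_pos: [0.4067, -0.0858, 0.0123]
tool_rot: [-1.582, -0.044, -0.234]
contact_force: [0.1, 0.1, -0.7]
opening: 0.0424
```

Run:
```python
from h import *
delta([.420,-.084,.010],toolR(np.deg2rad(-6.4),0.16))
```

```text
t 4.65 tcp [ 0.4067 -0.0858  0.0123] F [ 0.1  0.1 -0.7] q [-0.42 -0.36  2.38  0.05  0.95 -1.9 ]
turn [ 0.009 -0.009  0.017] shift cm [1.24 0.45 0.34]
```

Request:
servo_tool(commands=[0,0,0,0.4,0.1,0.1,0.5,0,0,0,0.4,0.1,0.1,0.5,0,0,0,0.3,0.1,0,0.5])

```text
t: 4.95
tool_pos: [0.4192, -0.0854, 0.0113]
tool_rot: [-1.582, -0.044, -0.235]
contact_force: [-0.2, 0.8, 0.3]
opening: 0.0427
```

Request:
servo_tool(commands=[0,0,0,0.3,0.1,0,0.5,0,0,0,0.3,0.1,0,0.5])

```text
t: 5.15
tool_pos: [0.4252, -0.0858, 0.0103]
tool_rot: [-1.582, -0.042, -0.231]
contact_force: [-9.3, 0.9, 3.8]
opening: 0.0429
```

Run:
```python
from h import *
delta([.420,-.084,.010],toolR(np.deg2rad(-6.4),0.16))
```

```text
t 5.15 tcp [ 0.4252 -0.0858  0.0103] F [-9.3  0.9  3.8] q [-0.4  -0.29  2.33  0.05  0.93 -1.87]
turn [ 0.009 -0.008  0.014] shift cm [-0.53 -0.06  0.11]
```

Contact at about 9 N, and the fingers are centred on the foot to within 2 mm. Now I'll plan the push.

```bash
cat > plan.py <<'E'
from h import *
o=monitor.get_obs(); p=o['tool_pos']; print('dock',(w2dock(p)*1000).round(1))
R0=R.from_rotvec(o['tool_rot']).as_matrix(); x=R0[:,0]; print('yaw rel dock deg',np.rad2deg(np.arctan2(x[1],x[0])-DY).round(2),'tilt',R0[:,1].round(3))
g=dock2w(-.125,-.0015); delta([*g,.010],toolR(DY,0.16),o)
E
python3 plan.py
```

```text
dock [-220.5  -17. ]
yaw rel dock deg 6.24 tilt [ 0.171 -0.028 -0.985]
t 5.15 tcp [ 0.4252 -0.0858  0.0103] F [-9.3  0.9  3.8] q [-0.4  -0.29  2.33  0.05  0.93 -1.87]
turn [-0.011  0.107  0.014] shift cm [9.51 1.7  0.52]
```

Request:
servo_tool(commands=[0,0.005,0,0.4,0.07,0.02,0.5,0,0.005,0,0.4,0.07,0.02,0.5,0,0.005,0,0.4,0.07,0.02,0.5,0,0.005,0,0.4,0.07,0.02,0.5,0,0.005,0,0.4,0.07,0.02,0.5,0,0.005,0,0.4,0.07,0.02,0.5])

```text
t: 5.75
tool_pos: [0.4417, -0.085, 0.0064]
tool_rot: [-1.575, 0.001, -0.229]
contact_force: [-7.1, 1.1, 5.5]
opening: 0.0426
```

```bash
cat > boxm.py <<'E'
from h import *
import sys
def box(fn):
    for n in('side','top'):
        d=shot(n,f'{n}{fn}'); W=pts(d); H=cv2.cvtColor(d['frame'],cv2.COLOR_RGB2HSV).astype(int); z=W[...,2]
        m=(abs(W[...,0]-.55)<.15)&(abs(W[...,1]+.1)<.11)
        a=m&(H[...,0]<15)&(H[...,1]>150)&(z>.19)&(z<.21)
        h=m&(z>.222)&(z<.245)&(H[...,2]<70)
        for nm,k in(('top',a),('handle',h)):
            P=W[k]
            if len(P)<20: print(n,nm,'few');continue
            r=cv2.minAreaRect((P[:,:2]*1000).astype(np.float32)); an=r[2] if r[1][0]>r[1][1] else r[2]+90
            an=(an-90+90)%180-90
            print(n,nm,len(P),'z',np.median(P[:,2]).round(4),'world',np.round(r[0],1),'dock',(w2dock(np.array(r[0])/1000)*1000).round(1),np.round(r[1],1),'yaw rel',round(an-np.rad2deg(DY),1))
box(sys.argv[1])
E
python3 plan.py; python3 boxm.py 3
```

```text
dock [-204.6  -12.5]
yaw rel dock deg 4.69 tilt [ 0.143 -0.021 -0.99 ]
t 5.75 tcp [ 0.4417 -0.085   0.0064] F [-7.1  1.1  5.5] q [-0.38 -0.21  2.27  0.04  0.94 -1.82]
turn [-0.013  0.081 -0.015] shift cm [7.99 0.8  0.45]
side top 1330 z 0.1981 world [484.2 -90. ] dock [-162.1   -7.7] [126.9 159.5] yaw rel 95.1
side handle 256 z 0.231 world [479.8 -86. ] dock [-167.2   -4.9] [ 93.3 113. ] yaw rel 88.9
top top 1366 z 0.2002 world [527.1 -95.4] dock [-119.    -3.3] [119.5  79.5] yaw rel 4.6
top handle 174 z 0.2332 world [527.1 -96.2] dock [-118.9   -4.1] [88.6 10.7] yaw rel 4.8
```

Request:
servo_tool(commands=[0,0.006,-0.002,0.5,-0.05,0.03,0.5,0,0.006,-0.002,0.5,-0.05,0.03,0.5,0,0.006,-0.002,0.5,0,0.03,0.5,0,0.006,-0.002,0.5,0,0.03,0.5,0,0.006,-0.002,0.5,0,0.03,0.5,0,0.006,-0.002,0.5,0,0.03,0.5])

```text
t: 6.45
tool_pos: [0.4676, -0.086, 0.0072]
tool_rot: [-1.569, 0.03, -0.258]
contact_force: [-3.5, 1.0, -1.6]
opening: 0.0425
```

```bash
python3 plan.py; python3 boxm.py 4
```

```text
dock [-179.2   -7.6]
yaw rel dock deg 2.52 tilt [ 0.143 -0.019 -0.99 ]
t 6.45 tcp [ 0.4676 -0.086   0.0072] F [-3.5  1.  -1.6] q [-0.36 -0.14  2.21  0.04  0.93 -1.77]
turn [-0.014  0.043 -0.016] shift cm [5.42 0.51 0.36]
side top 1337 z 0.1981 world [506.  -92.4] dock [-140.3   -5.1] [124.  170.8] yaw rel 92.6
side handle 258 z 0.2311 world [482.1 -98.3] dock [-162.2  -16.3] [ 88.5 156.7] yaw rel 99.6
top top 1352 z 0.2002 world [ 553.2 -100.3] dock [-92.5  -2.1] [119.1  79.5] yaw rel 2.2
top handle 170 z 0.2333 world [ 553.2 -100.1] dock [-92.6  -1.9] [88.3 11.8] yaw rel 3.1
```

Request:
servo_tool(commands=[0,0.006,-0.002,0.5,0,0.04,0.5,0,0.006,-0.002,0.5,0,0.04,0.5,0,0.006,-0.002,0.5,0,0.04,0.5,0,0.006,-0.002,0.5,0,0.04,0.5,0,0.006,-0.002,0.5,0.02,0.04,0.5,0,0.006,-0.002,0.5,0.02,0.04,0.5])

```text
t: 7.15
tool_pos: [0.4993, -0.0897, 0.0117]
tool_rot: [-1.564, 0.05, -0.298]
contact_force: [-3.5, 0.4, -2.2]
opening: 0.0427
```

```bash
python3 plan.py; python3 boxm.py 5
```

```text
dock [-147.4   -4. ]
yaw rel dock deg 0.28 tilt [ 0.156 -0.021 -0.988]
t 7.15 tcp [ 0.4993 -0.0897  0.0117] F [-3.5  0.4 -2.2] q [-0.34 -0.08  2.15  0.04  0.92 -1.71]
turn [-0.015  0.005 -0.003] shift cm [2.19 0.52 0.24]
side top 1340 z 0.198 world [ 582.  -107.5] dock [-62.9  -2.6] [122.9  79.7] yaw rel 0.2
side handle 260 z 0.2305 world [ 514.6 -100.2] dock [-130.2  -10.8] [ 90.7 154.7] yaw rel 97.0
top top 1317 z 0.2002 world [ 584.5 -106.4] dock [-60.6  -1. ] [118.9  79.3] yaw rel 0.5
top handle 171 z 0.233 world [ 584.6 -106.9] dock [-60.5  -1.4] [88.3 11.3] yaw rel 0.7
```

View pics/side5.png

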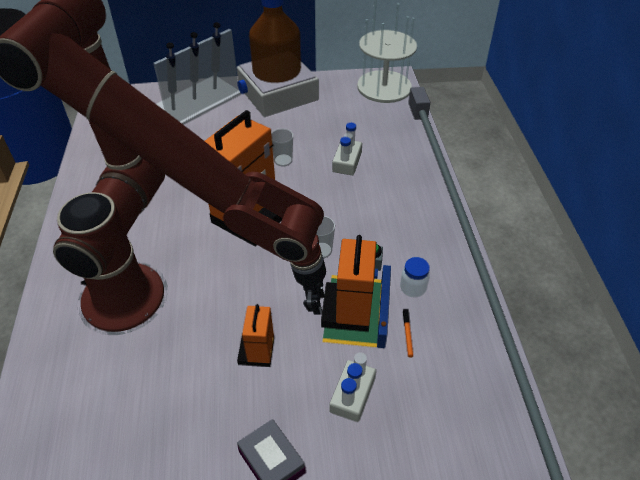

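The box at (357,285) is upright, 20 mm from home, square to about 0.5° and within 2 mm of the centre line.

Request:
servo_tool(commands=[0,0.001,0,0.4,0.07,0.02,0.5,0,0.001,0,0.4,0.07,0.02,0.5,0,0.001,0,0.4,0.07,0.02,0.5,0,0.001,0,0.4,0.07,0.02,0.5])

```text
t: 7.65
tool_pos: [0.5165, -0.0929, 0.0124]
tool_rot: [-1.564, 0.053, -0.302]
contact_force: [-5.0, 0.5, -0.3]
opening: 0.0427
```

```bash
python3 plan.py; python3 boxm.py 6
```

```text
dock [-130.    -3.2]
yaw rel dock deg 0.06 tilt [ 0.156 -0.022 -0.988]
t 7.65 tcp [ 0.5165 -0.0929  0.0124] F [-5.   0.5 -0.3] q [-0.34 -0.03  2.1   0.04  0.92 -1.7 ]
turn [-0.014  0.001 -0.003] shift cm [0.45 0.32 0.17]
side top 1351 z 0.1979 world [ 599.4 -109.9] dock [-45.4  -1.1] [127.4  79.6] yaw rel 0.2
side handle 257 z 0.2306 world [ 527.5 -102.8] dock [-117.   -10.4] [ 90.1 162.6] yaw rel 95.9
top top 1299 z 0.2003 world [ 600.2 -109.6] dock [-44.7  -0.6] [118.7  79.7] yaw rel -0.3
top handle 164 z 0.2331 world [ 601.1 -109.7] dock [-43.7  -0.5] [87.5 11.3] yaw rel 0.1
```

Request:
servo_tool(commands=[0,0,0,0.3,0.06,0.01,0.5,0,0,0,0.2,0.05,0,0.5])

```text
t: 7.95
tool_pos: [0.5219, -0.094, 0.0125]
tool_rot: [-1.564, 0.053, -0.301]
contact_force: [-9.9, 1.9, 7.6]
opening: 0.0427
```

Request:
servo_tool(commands=[0,0,0,0.2,0.04,0,0.5])

```text
t: 8.05
tool_pos: [0.522, -0.094, 0.0122]
tool_rot: [-1.563, 0.058, -0.296]
contact_force: [-17.4, 4.0, 10.9]
opening: 0.0426
```

Request:
servo_tool(commands=[0,0,0,0.2,0.04,0,0.5])

```text
t: 8.15
tool_pos: [0.5219, -0.0939, 0.0119]
tool_rot: [-1.563, 0.063, -0.291]
contact_force: [-14.2, 1.9, 9.0]
opening: 0.0426
```

```bash
python3 plan.py; python3 boxm.py 7
```

```text
dock [-124.4   -3. ]
yaw rel dock deg 0.13 tilt [ 0.143 -0.018 -0.99 ]
t 8.15 tcp [ 0.5219 -0.0939  0.0119] F [-14.2   1.9   9. ] q [-0.33 -0.01  2.08  0.04  0.93 -1.7 ]
turn [-0.014  0.002 -0.016] shift cm [-0.08  0.18  0.15]
side top 1339 z 0.1979 world [560.9 -99.7] dock [-85.2   0.2] [124.6 174.1] yaw rel 86.8
side handle 240 z 0.2307 world [ 539.3 -104.7] dock [-105.    -9.6] [ 87.8 148.5] yaw rel 96.1
top top 1289 z 0.2002 world [ 604.9 -110.8] dock [-39.8  -0.7] [119.   79.2] yaw rel 0.2
top handle 164 z 0.2334 world [ 605.4 -111.5] dock [-39.1  -1.2] [89.  11.2] yaw rel 0.3
```

Request:
servo_tool(commands=[0,0,0,0.4,0.06,0,0.5,0,0,0,0.4,0.06,0,0.5])

```text
t: 8.45
tool_pos: [0.5219, -0.0937, 0.01]
tool_rot: [-1.561, 0.079, -0.272]
contact_force: [-20.2, 3.6, 13.7]
opening: 0.0427
```

Request:
servo_tool(commands=[0,0,0,-0.5,-0.07,0,0.5,0,0,0,-1,-0.1,0,0.5,0,0,0,-2,-0.2,0,0.5,0,0,0,-2,-0.2,0,0.5,0,0,0,0,0,0,0.5])

```text
t: 8.95
tool_pos: [0.4721, -0.083, 0.0127]
tool_rot: [-1.563, 0.067, -0.286]
contact_force: [0.4, 0.3, 0.0]
opening: 0.0425
```

```bash
python3 plan.py; python3 boxm.py 8
```

```text
dock [-175.5   -3.6]
yaw rel dock deg 0.17 tilt [ 0.138 -0.018 -0.99 ]
t 8.95 tcp [ 0.4721 -0.083   0.0127] F [0.4 0.3 0. ] q [-0.35 -0.14  2.2   0.04  0.95 -1.71]
turn [-0.014  0.003 -0.021] shift cm [4.96 0.97 0.18]
side top 1337 z 0.198 world [ 604.3 -111.6] dock [-40.2  -1.6] [123.7  79.4] yaw rel -0.0
side handle 262 z 0.231 world [515.5 -97.6] dock [-129.8   -8. ] [ 90.  193.8] yaw rel 93.7
top top 1290 z 0.2001 world [ 605.2 -110.8] dock [-39.5  -0.6] [118.9  78.9] yaw rel -0.5
top handle 168 z 0.233 world [ 605.2 -111.5] dock [-39.3  -1.2] [89. 11.] yaw rel 0.2
```

View pics/top8.png

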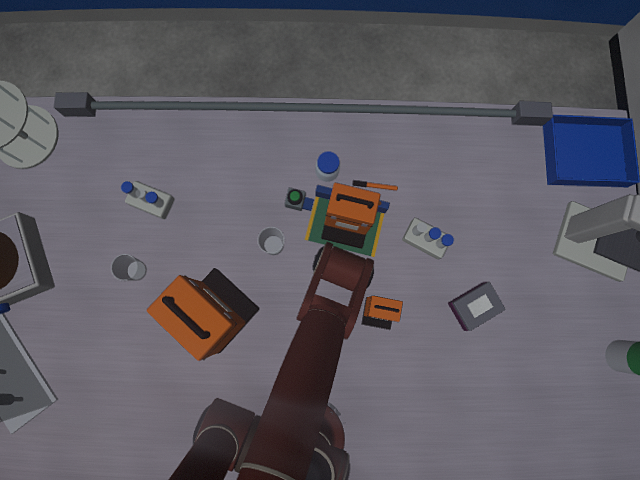

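The box sits home at dock (−40,−1) mm, within 0.5° of square, with its foot at top (345,233). Next I'll lift away behind it and go to the button at about (0.652, 0.038), with the fingers shut.

Request:
servo_tool(commands=[0,0,0,-0.5,-2,0.5,0.4,0,0,0,0,-4,2,0.2,0,0,0,0,-4.5,3,0,0,0,0.03,0,-4.5,3,0,0,0,0.04,0,-4.5,2,0,0,0,0.04,0,-4.5,1,0,0,0,0.04,0,-3,0,0,0,0,0,0,0,0,0])

```text
t: 9.85
tool_pos: [0.472, 0.0321, 0.2926]
tool_rot: [-1.547, 0.172, -0.181]
contact_force: [-0.1, -0.3, -0.1]
opening: -0.0003
```

Run:
```python
from h import *
delta([.652,.038,.26],toolR(DY,0.0))
W=pts(dict(np.load('pics/top8.npz')));d=dict(np.load('pics/top8.npz'))
for n in('side8','top8'):
    d=dict(np.load(f'pics/{n}.npz'));W=pts(d);H=cv2.cvtColor(d['frame'],cv2.COLOR_RGB2HSV).astype(int)
    m=(H[...,0]>45)&(H[...,0]<85)&(H[...,1]>100)&(W[...,2]>.05)&(abs(W[...,0]-.65)<.04)&(abs(W[...,1]-.038)<.04)
    P=W[m]; print(n,len(P),np.percentile(P,[2,50,98],axis=0).round(4).tolist())
    c,r=cv2.minEnclosingCircle((P[P[:,2]>np.percentile(P[:,2],50)-.004][:,:2]*1000).astype(np.float32)); print(c,r)
```

```text
t 9.85 tcp [0.472  0.0321 0.2926] F [-0.1 -0.3 -0.1] q [-0.1  -0.36  1.88  0.02  1.61 -1.44]
turn [-0.018  0.003  0.004] shift cm [17.4   3.4   4.54]Traceback (most recent call last):
  File "<stdin>", line 7, in <module>
    return _quantile_unchecked(
        a, q, axis, out, overwrite_input, method, keepdims, weights)
    return _ureduce(a,
                    func=_quantile_ureduce_func,
    ...<5 lines>...
                    overwrite_input=overwrite_input,
                    method=method)
    r = func(a, **kwargs)
    result = _quantile(arr,
                       quantiles=q,
    ...<2 lines>...
                       out=out,
                       weights=wgt)
    slices_having_nans = np.isnan(arr[-1, ...])
                                  ~~~^^^^^^^^^
IndexError: index -1 is out of bounds for axis 0 with size 0
```

Request:
servo_tool(commands=[-0.018,0,0,4,0.6,1,0,0,0,0,4,1,1.2,0,0,0,0,4,1,1.2,0,0,0,0,3.5,1,1,0,0,0,0,1.8,0,0.3,0,0,0,0,0,0,0,0])

```text
t: 10.45
tool_pos: [0.6628, 0.0392, 0.256]
tool_rot: [-1.565, 0.165, -0.19]
contact_force: [-1.1, -0.1, -0.3]
opening: 0.0001
```

Run:
```python
from h import *
delta([.6525,.0385,.10],toolR(DY,0.0))
d=shot('top','top9')
d=dict(np.load('pics/top0.npz'));W=pts(d);H=cv2.cvtColor(d['frame'],cv2.COLOR_RGB2HSV).astype(int)
m=(H[...,0]>45)&(H[...,0]<85)&(H[...,1]>100)&(W[...,2]>.05)&(abs(W[...,0]-.65)<.04)&(abs(W[...,1]-.038)<.04)
print(np.percentile(W[m],[2,50,98],axis=0))
```

```text
t 10.45 tcp [0.6628 0.0392 0.256 ] F [-1.1 -0.1 -0.3] q [-0.05  0.12  1.5  -0.    1.51 -1.4 ]
turn [-0.001  0.002  0.016] shift cm [-1.23 15.59 -0.31]
[[0.64096205 0.02635501 0.05823981]
 [0.65387403 0.03979753 0.06688809]
 [0.66585546 0.0511041  0.07173494]]
```

View pics/top9.png

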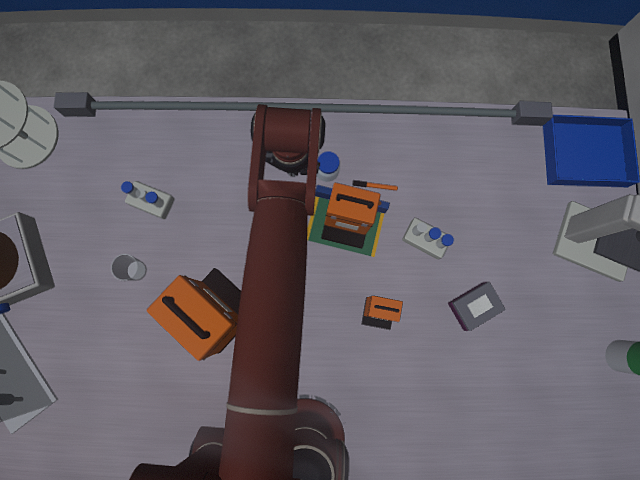

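The arm at top (290,150) is over the post and clear of the docked box. Lowering now.

Request:
servo_tool(commands=[0,0,0.016,-0.4,3,0,0,0,0,0,-0.3,3,0,0,0,0,0,-0.3,3,0,0,0,0,0,0,3,0,0,0,0,0,0,2,0,0,0,0,0,0,0,0,0])

```text
t: 11.1
tool_pos: [0.6487, 0.0415, 0.1125]
tool_rot: [-1.562, 0.176, -0.18]
contact_force: [-0.3, -0.3, -0.5]
opening: 0.0001
```

Run:
```python
from h import *
delta([.653,.0386,.06],toolR(DY,0.0)); shot('side','side10')
```

```text
t 11.1 tcp [0.6487 0.0415 0.1125] F [-0.3 -0.3 -0.5] q [-0.05  0.2   1.65  0.    1.28 -1.4 ]
turn [-0.002  0.002  0.002] shift cm [ 0.47  5.25 -0.19]
```

View pics/side10.png

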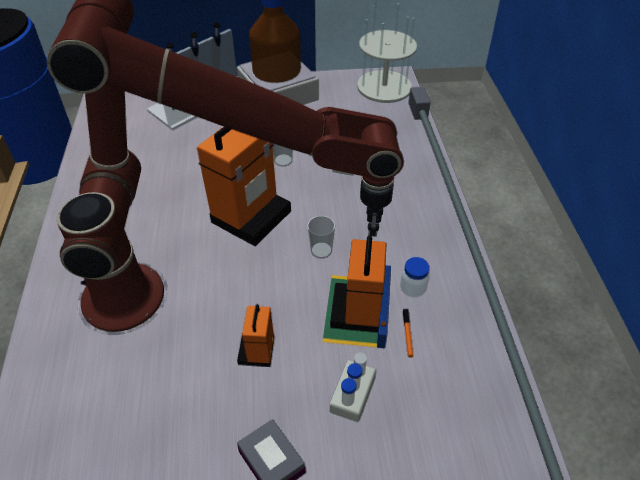

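The fingertips at (373,230) are above the post, with the docked box in front. I'll bring them to just above the button, then press slowly.

Request:
servo_tool(commands=[0,0,0,0.3,1.3,-0.2,0,0,0,0,0.2,1.2,-0.1,0,0,0,0,0,0.8,0,0,0,0,0,0,0,0,0])

```text
t: 11.55
tool_pos: [0.6569, 0.0368, 0.0843]
tool_rot: [-1.561, 0.168, -0.189]
contact_force: [0.7, 0.7, 0.1]
opening: -0.0002
```

Request:
servo_tool(commands=[0,0,0,0,0.3,0,0,0,0,0,0,0.3,0,0])

```text
t: 11.75
tool_pos: [0.658, 0.0366, 0.0791]
tool_rot: [-1.561, 0.166, -0.191]
contact_force: [-0.4, 0.5, 1.0]
opening: 0.0002
```

Request:
servo_tool(commands=[0,0,0,0,0.3,0,0])

```text
t: 11.85
tool_pos: [0.6584, 0.0366, 0.0763]
tool_rot: [-1.561, 0.166, -0.191]
contact_force: [-0.5, 0.2, 0.2]
opening: -0.0
```

Request:
servo_tool(commands=[0,0,0,-0.5,0.2,0.1,0,0,0,0,-0.1,0.2,0.1,0])

```text
t: 12.05
tool_pos: [0.6529, 0.0401, 0.0721]
tool_rot: [-1.561, 0.166, -0.191]
contact_force: [-0.8, -0.1, 0.4]
opening: 0.0002
```

Request:
servo_tool(commands=[0,0,0,0,0.2,0,0])

```text
t: 12.15
tool_pos: [0.6527, 0.0404, 0.07]
tool_rot: [-1.561, 0.165, -0.191]
contact_force: [0.1, 0.2, -0.0]
opening: -0.0001
```

Request:
servo_tool(commands=[0,0,0,0,0.2,0,0])

```text
t: 12.25
tool_pos: [0.6527, 0.0405, 0.0679]
tool_rot: [-1.561, 0.165, -0.191]
contact_force: [0.3, -0.8, 0.9]
opening: -0.0002
```

Request:
servo_tool(commands=[0,0,0,0,0.2,0,0])

```text
t: 12.35
tool_pos: [0.6528, 0.0405, 0.0659]
tool_rot: [-1.561, 0.165, -0.191]
contact_force: [-1.2, 0.0, 2.2]
opening: -0.0001
```

Contact at z≈0.066, so pressing on.

Request:
servo_tool(commands=[0,0,0,0,0.2,0,0,0,0,0,0,0.2,0,0])

```text
t: 12.55
tool_pos: [0.6528, 0.0405, 0.0625]
tool_rot: [-1.561, 0.165, -0.191]
contact_force: [-2.2, 0.7, 3.8]
opening: 0.0001
```

Request:
servo_tool(commands=[0,0,0,0,0.2,0,0,0,0,0,0,0.2,0,0])

```text
t: 12.75
tool_pos: [0.6529, 0.0405, 0.0608]
tool_rot: [-1.561, 0.167, -0.189]
contact_force: [-9.6, -0.0, 17.6]
opening: -0.0002
```

Request:
servo_tool(commands=[0,0,0,0,0.3,0,0,0,0,0,0,0.3,0,0])

```text
t: 12.95
tool_pos: [0.6529, 0.0405, 0.0609]
tool_rot: [-1.562, 0.169, -0.187]
contact_force: [-11.0, -0.3, 16.5]
opening: 0.0002
```

The fingers met a hard stop at z=0.0608, 6 mm below first touch, with 17 N. The button is fully down, so I'll let go and withdraw.

Request:
servo_tool(commands=[0,0,0,0,-0.5,0,0,0,0,0,0,-1.5,0,0,0,0,0,0,-3,0,0,0,0,0,0,-4,0,0,0,0,0,0,-4.5,0,0,0,0,0,0,-4.5,0,0,0,0,0,-3,-3,1,0,0,0,0,-4,0,1,0,0,0,0,-4,0,1,0,0,0,0,-4,0,1,0,0,0,0,0,0,0,0])

```text
t: 14.05
tool_pos: [0.5115, 0.1147, 0.2825]
tool_rot: [-1.559, 0.162, -0.198]
contact_force: [0.4, -0.8, -0.1]
opening: -0.0001
```

```bash
python3 plan.py; python3 boxm.py 11
python3 - <<'E'
from h import *
for n in('top','side'):
  a=dict(np.load(f'pics/{n}0.npz'));b=dict(np.load(f'pics/{n}11.npz'))
  W=pts(b);H=cv2.cvtColor(b['frame'],cv2.COLOR_RGB2HSV).astype(int)
  m=(H[...,0]>45)&(H[...,0]<85)&(H[...,1]>100)&(W[...,2]>.05)&(abs(W[...,0]-.65)<.04)&(abs(W[...,1]-.038)<.04)
  print(n,m.sum(),np.median(W[m],0) if m.any() else '')
E
```

```text
dock [-181.9  197.8]
yaw rel dock deg -0.05 tilt [ 0.024  0.002 -1.   ]
t 14.05 tcp [0.5115 0.1147 0.2825] F [ 0.4 -0.8 -0.1] q [ 0.08 -0.23  1.8   0.    1.55 -1.26]
turn [-0.007 -0.001 -0.137] shift cm [  5.09  27.23 -20.12]
side top 1336 z 0.1979 world [ 604.2 -112.9] dock [-40.   -2.9] [123.2  79.3] yaw rel 0.2
side handle 173 z 0.2308 world [ 604.  -113.6] dock [-40.   -3.5] [91.6 11.4] yaw rel 0.1
top top 1295 z 0.2002 world [ 604.9 -110.6] dock [-39.8  -0.5] [118.8  79.6] yaw rel 0.3
top handle 164 z 0.2336 world [ 604.7 -111.3] dock [-39.8  -1.2] [89.  10.6] yaw rel -0.1
top 83 [0.65286353 0.03977031 0.0669315 ]
side 0
```

View pics/side11.png

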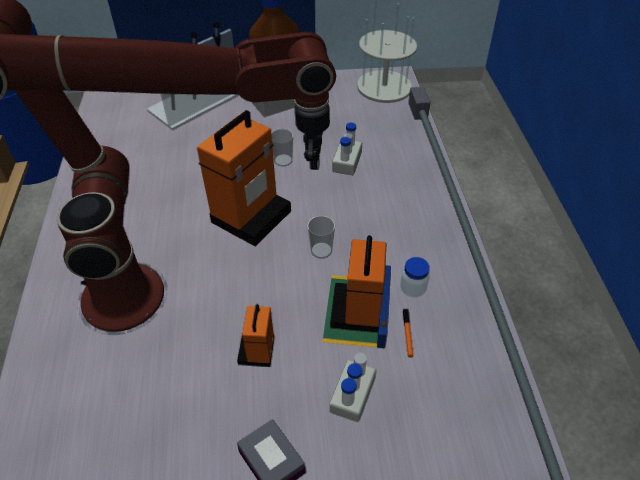

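View pics/top11.png

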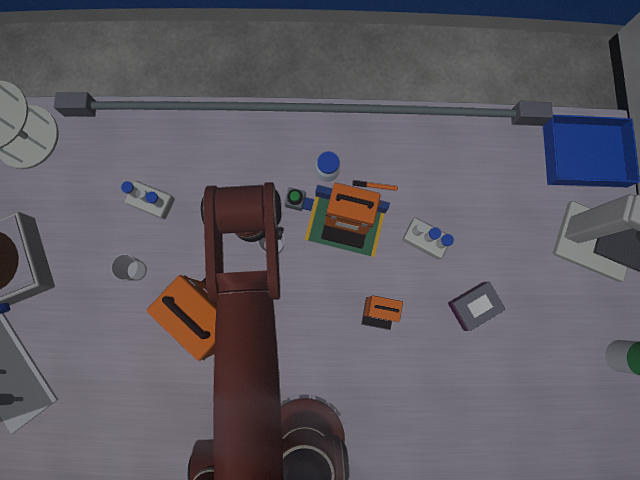

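In both views the box stands upright against the stop, at side (367,285) and top (352,205). The button is back up, the other objects are at their old pixel positions, and the arm touches nothing. Handing in.

```bash
python3 -c "
from station import ticket
print(ticket.finish_job())"
```

```text
the job is handed in; nothing more can be done
None
```

The battery box is home in the dock and the charge button has been pressed fully and let go. I handed the job in at about 14 s of the 51 s allowed.

- **Pushing:** I pushed the box low at its black kick foot with two half-open fingertips, 6–12 mm above the bench. It slid about 98 mm and turned about 6.7° until it stopped against the blue stop, where the push force rose to about 20 N with no further movement.
- **Button:** I pressed the green button straight down with the shut fingertips. They met a hard stop after about 6 mm at about 17 N. I then withdrew, and the top view shows the button back up at z = 67 mm.
- **Box position:** The last check puts the box at x = −40 mm in the dock, within about 0.3° of square and upright, with its top at z = 0.20 m.
- **Disagreement:** The two cameras differ slightly on how far the box is off centre. The top view gives −0.5 to −1.2 mm and the side view about −3 mm. Both are well inside the yellow lines.
- **Not fully checked:** The side view could not see the button because the box hides it. I compared the other objects by eye in the pictures and saw no movement, but I did not measure them. Cup_a was partly hidden by the arm in the last top picture, but it shows in its old place in the side picture.

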